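Seat the red vial block in the hotplate's corner and hold it there

ROBOT

A 6-joint arm with a two-finger parallel gripper is mounted at the origin on the work surface. World frame = base frame: x ahead of the robot, y to its left, z up, the work surface at z = 0. Lengths are in mm, angles in rad, forces in N, time in s.
With the tool pointing down it reaches from about 275 to 1000 mm from the base axis. Payload 8.4 kg.
Tool frame: the origin (TCP) lies at the centre of the arm's flange, where the gripper is bolted on; the fingertips stand 173 mm ahead of it and the grasp point (between the pads) lies 155 mm ahead of it (tcp_to_tips is the distance from the TCP to the fingertips, in mm); z points along the fingers, x is the direction in which the jaws open and shut, and the axes are right-handed (so a half turn about z gives the same grasp; the last joint's range is limited). The gripper opens to 85 mm and grips with 20 to 120 N. Pads are 22 mm wide; open, the fingers measure 114 mm over their backs; the gripper's body (76 mm by 85 mm) begins 54 mm behind the grasp point. The pads swing forward as they close: fully open they stand 13 mm farther back than shut.
Start: joints at [1.099, 0.353, 1.633, -0, 1.155, -0.002], TCP at [282.942, 557.291, 404.681] pointing down, gripper open.
Joint ranges: [-2.63, 2.63], [-0.92, 2.1], [0.06, 2.66], [-1.3, 4.44], [0, 2.69], [-3.02, 3.02]. Speed limits (rad/s): [2.22, 2.22, 2.79, 3.14, 3.14, 3.14].

INTERFACE

Orientations are given as [roll, pitch, yaw] about the fixed x, y, z axes, in that order (R = Rz(yaw) Ry(pitch) Rx(roll)).
In Python, from rig import sense, grab_frame, camera_info, sign_off, tcp_to_tips gives the robot as it stands.
- The arm moves only by the shell command python3 -m creep 'ROWS' [FORCE]. ROWS is text: rows parted by semicolons, each of 5 numbers parted by spaces: the opening in per cent of the stroke, from 0 (shut) to 100 (fully open), then the shift along the tool's x, y, z in cm, then the turn about the tool's z in degrees. In form: fingers tx ty tz roll; .... A call has 1 to 20 rows; each row is the pose to reach, as a shift and turn from the pose measured when the call began, along the tool's axes at that moment; what a row does not reach only later rows make up. A row lasts 1/10 s, in which the tool goes at most 50 mm and 8.59 degrees, less where a joint would pass 70% of its speed; a pose out of reach is approached as far as the arm can. A call with a gripper value outside its range is refused whole. The fingers move at their own pace and stop on an object; FORCE is the grip in N (left out, the last holds). Time passes only in rows, so rows that repeat a pose let the fingers close. It gives the time, the measured TCP pose, the force and the opening at its end, in the units of the state.
- sense(): the state, without advancing time (a new reading comes with each control period).
- grab_frame(name): name is "scene" or "top" or "wrist"; returns (picture, depth): 480x640x3 uint8, blue, green, red; 480x640 float32, mm along the optical axis (not along the pixel's ray), 0 where there is no reading.
- camera_info(name): a dict with "vertical_fov" (degrees; the focal length in pixels is half the picture's height over the tangent of half this angle, whatever the lens; pixels are square), "cx", "cy" (the principal point, pixels), "D" ([k1, k2, p1, p2, k3] as OpenCV has them; the pictures are not rectified), "world_to_cam" (4x4, takes a point from world to camera coordinates). Camera axes: x right, y down, z forward; pixel columns grow to the right and rows downward; lengths in mm; the calibration is good to about 2 mm. A picture is of the moment at which its call begins: read the wrist's pose just before it. camera_info takes no time and is no camera call; for the wrist camera it gives the pose at the moment of the call.
- sign_off(): hands the job in, once; it reports no verdict.
The state is a dict: "clock": time; "qpos": joint angles; "qvel": joint speeds; "joint_efforts": joint torques, N m; "eef_pos": TCP position; "tcp_rot": TCP orientation; "contact_force": force on the tool from outside, world axes, zero at the start; "wrist_torque": the same for the moment, N m; "opening": opening from 0.0 (shut) to 1.0 (fully open).
Only numpy, scipy, OpenCV 4.12 (cv2) and the standard library are available. Lean on these libraries where they do the work, as an engineer would, in place of code of your own. Each camera call takes 0.05 s, during which the arm holds its last target.

TASK

Pick up the red vial block by its grip, stand it flat on the white top of the hotplate with its long side along the longer blue stop, and push it fully home into the corner, so that it bears firmly against both blue stops at once. Finish while still gripping it and pushing it against both stops, so that a colleague can clamp it: do not let go. Leave the other blocks, the flasks, the jar and the spatula where they are.

Things in the scene. Friction and masses are not known exactly. Their poses are not given: they have to be found in the camera images.
- red_block: The red vial block: aluminium base 100 (x) x 64 (y) x 30 (z) mm; upright on its middle a red grip 40 (x) x 22 (y) x 36 mm tall, its top 66 above the underside; four amber vials with red caps 19 wide at x = +-36, y = +-18, cap tops 52 above the underside. Origin: centre of the underside; x along the long side. 0.34 to 0.59 kg. Starts on the bench; places of the three blocks vary.
- green_block: The green vial block, a bystander: like the red one but with green grip and caps. Same size, origin and axes.
- yellow_block: The yellow vial block, a bystander: like the red one but with yellow grip and caps. Same size, origin and axes.
- hotplate: Grey laboratory hotplate (cold) with a flat white top plate 240 (x) x 220 (y) mm, the top face 95 mm above the bench. Fixed, with two blue stops on it. Its top is not slippery (friction about 0.6): a block borne down on hard may stick short of a stop. Origin: centre of the underside; z up, its two control knobs on the -x side.
- corner (a point): The point on the white top face where the inner faces of the two stops would meet, 85 mm in x and 75 mm in y from the hotplate's centre, 95 mm above the bench. Axes as the hotplate's. The block belongs on the -x, -y side of this point: home, its centre lies 50 mm back in x and 32 mm back in y.
- side_stop: The longer blue stop, a rigid bar 110 (x) x 12 (y) x 25 (z) mm of slippery plastic fixed on the white plate; the long side of the block goes against its -y face. Origin: centre of its underside; axes as the hotplate's. It ends 12 mm short of the corner point.
- end_stop: The shorter blue stop, a rigid bar 12 (x) x 70 (y) x 25 (z) mm of slippery plastic fixed on the white plate at right angles to the longer one; the short end of the block goes against its -x face. Origin: centre of its underside; axes as the hotplate's. It ends 12 mm short of the corner point.
- flask0: Empty stoppered conical flask of green glass, foot 72 mm wide, 126 mm tall with its stopper, left of the hotplate; bystander. Origin: centre of the underside.
- flask1: Empty stoppered conical flask of clear glass, foot 72 mm wide, 126 mm tall with its stopper, at the far side of the bench; bystander. Origin: centre of the underside.
- flask2: Empty stoppered conical flask of amber glass, foot 72 mm wide, 126 mm tall with its stopper, at the far side of the bench; bystander. Origin: centre of the underside.
- jar: Small closed amber jar, 54 mm wide, 80 mm tall, on the right of the bench; bystander. Origin: centre of the underside.
- spatula: Steel spatula, 190 mm long, lying flat left of the hotplate; bystander. Origin: about its middle, on the underside.

How it is judged:
By the outcome, as a careful person would: the job done as asked, in the order asked, and still so for the second after the job is handed in, while the arm keeps its last pose, push and grip.
It also fails if it takes over 56 s, if anything falls off the work surface, if the arm or the gripper's body presses on something with over 40 N, if the wrist force passes 120 N, or if a joint passes its speed limit or range.

## Working session

There is one attempt and no reset: what is moved stays moved. The work goes in short steps, Python scripts to look and compute and a shell command to move; the robot and the scene stay as the last step left them, time stands still between calls to the robot, and variables do not carry over. Pictures are saved under pics/ and viewed, and the job is handed in when it is done.

```bash
ls; mkdir -p pics; python3 - <<'E'
from rig import *
import cv2
s=sense();print(s)
for n in("scene","top","wrist"):
    c=camera_info(n);print(n,c)
    p,d=grab_frame(n);cv2.imwrite(f"pics/{n}0.png",p)
    import numpy as np;np.savez(f"pics/{n}0.npz",p=p,d=d,W=c["world_to_cam"])
E
```

```text
pics
{'clock': 0.0, 'qpos': array([ 1.09856595e+00,  3.53660532e-01,  1.63417329e+00,  8.48049293e-06,
        1.15521846e+00, -2.41137085e-03]), 'qvel': array([-0.00048898,  0.00068784,  0.00081044, -0.00092689, -0.00094716,
       -0.00101356]), 'joint_efforts': array([ 8.52417506e-04, -6.05226946e+01, -3.42062902e+01, -6.57263786e-05,
        9.52901988e-03,  5.96473160e-05]), 'eef_pos': array([282.84289948, 557.05297767, 403.93702223]), 'tcp_rot': array([-3.14158138e+00,  1.45960421e-03,  1.10097390e+00]), 'contact_force': array([0.41449748, 0.96816405, 1.05690014]), 'wrist_torque': array([-0.02503583,  0.00655213,  0.04783311]), 'opening': 0.9999148115384001}
scene {'vertical_fov': 48.78112626026763, 'cx': 317.9361177310845, 'cy': 243.4410663114892, 'D': array([-0.03834345,  0.        ,  0.        ,  0.        ,  0.        ]), 'world_to_cam': array([[ 8.37843450e-01,  5.45902569e-01,  2.95602154e-03,
        -4.69292855e+02],
       [ 4.67725686e-01, -7.15045309e-01, -5.19560284e-01,
        -2.21159376e+02],
       [-2.81515605e-01,  4.36692788e-01, -8.54428682e-01,
         1.
[... 456 characters left out ...]
     [ 8.11256287e-02,  3.77553544e-03, -9.96696733e-01,
         1.63213752e+03],
       [ 0.00000000e+00,  0.00000000e+00,  0.00000000e+00,
         1.00000000e+00]])}
wrist {'vertical_fov': 66.37383527521212, 'cx': 320.34727605588165, 'cy': 238.52729992841336, 'D': array([-0.03661496,  0.        ,  0.        ,  0.        ,  0.        ]), 'world_to_cam': array([[ 4.52815164e-01,  8.91602744e-01, -1.72466825e-03,
        -6.23207020e+02],
       [ 8.48955140e-01, -4.30563161e-01,  3.06415624e-01,
        -3.98822597e+01],
       [ 2.72458433e-01, -1.40213807e-01, -9.51896260e-01,
         3.80800015e+02],
       [ 0.00000000e+00,  0.00000000e+00,  0.00000000e+00,
         1.00000000e+00]])}
```

View pics/top0.png

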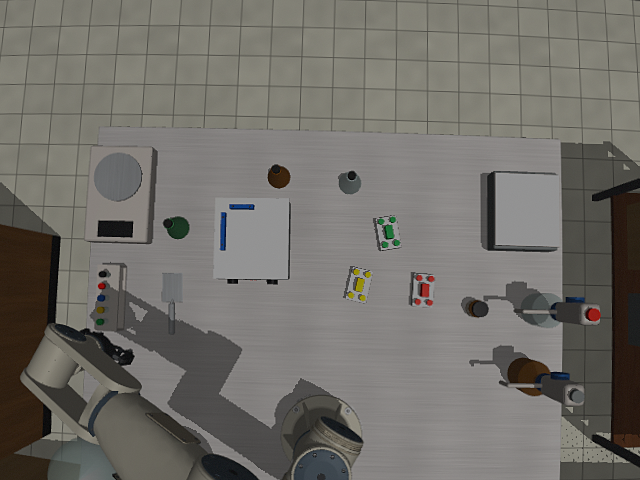

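View pics/scene0.png

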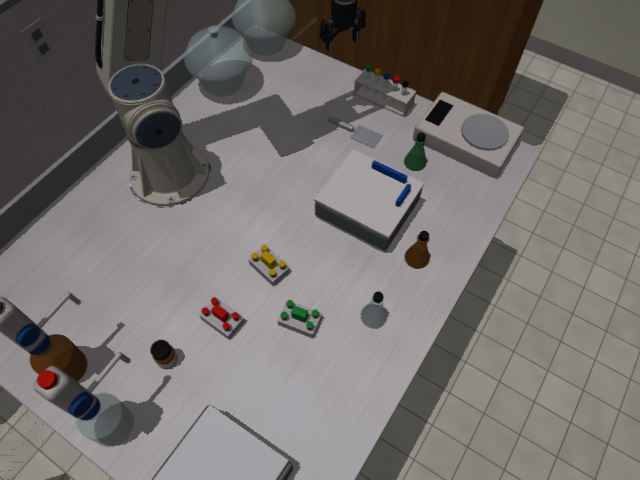

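View pics/wrist0.png

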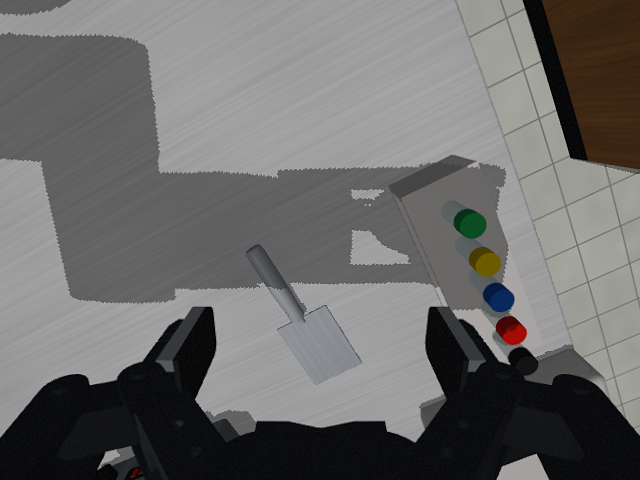

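```bash
cat > h.py <<'E'
import numpy as np, cv2
from rig import *
def K(c):
    f=240/np.tan(np.radians(c["vertical_fov"])/2)
    return np.array([[f,0,c["cx"]],[0,f,c["cy"]],[0,0,1]])
def ray2plane(c,px,z):
    px=np.asarray(px,float).reshape(-1,1,2)
    u=cv2.undistortPoints(px,K(c),c["D"]).reshape(-1,2)
    W=np.array(c["world_to_cam"]);R=W[:3,:3];o=-R.T@W[:3,3]
    d=np.c_[u,np.ones(len(u))]@R
    return (o+d*((z-o[2])/d[:,2])[:,None])[:,:2]
def depthpts(c,px,d):
    px=np.asarray(px,float).reshape(-1,1,2)
    u=cv2.undistortPoints(px,K(c),c["D"]).reshape(-1,2)
    W=np.array(c["world_to_cam"]);R=W[:3,:3];t=W[:3,3]
    P=np.c_[u,np.ones(len(u))]*np.asarray(d)[:,None]
    return (P-t)@R
def hsvmask(p,col):
    h=cv2.cvtColor(p,cv2.COLOR_BGR2HSV)
    r={'red':[(0,150,100,6,255,255),(174,150,100,180,255,255)],'blue':[(100,150,60,125,255,255)],'green':[(50,120,60,80,255,255)],'yellow':[(22,150,100,32,255,255)]}[col]
    m=0
    for a in r: m=m|cv2.inRange(h,a[:3],a[3:])
    return m
def blobs(m,amin=8):
    n,l,s,c=cv2.connectedComponentsWithStats(m)
    return [(tuple(np.round(c[i],1)),int(s[i,4]),l==i) for i in range(1,n) if s[i,4]>=amin]
E
python3 - <<'E'
from h import *
for n in("top","scene"):
    c=camera_info(n);Z=np.load(f"pics/{n}0.npz");p,d=Z['p'],Z['d']
    for col in('red','blue','green','yellow'):
        for ce,a,m in blobs(hsvmask(p,col)):
            ys,xs=np.nonzero(m);q=depthpts(c,np.c_[xs,ys],d[ys,xs])
            print(n,col,ce,a,np.median(q,0).round(1),'zmax',q[:,2].max().round(), 'onplane66/120',ray2plane(c,[ce],66 if col!='blue' else 120).round(1),'52',ray2plane(c,[ce],52).round(1))
    # white top
    ys,xs=np.mgrid[0:480,0:640];q=depthpts(c,np.c_[xs.ravel(),ys.ravel()],d.ravel());
    k=(abs(q[:,2]-95)<4)&(q[:,1]>50)&(q[:,1]<450)&(q[:,0]>250)&(q[:,0]<800)
    r=cv2.minAreaRect(q[k,:2].astype(np.float32));print('white',r,np.median(q[k,2]))
E
```

```text
top red (np.float64(419.0), np.float64(277.4)) 25 [ 487.6 -279.5   51.2] zmax 58.0 onplane66/120 [[ 486.2 -277.2]] 52 [[ 486.6 -279.7]]
top red (np.float64(430.6), np.float64(278.3)) 24 [ 485.4 -316.1   50.7] zmax 59.0 onplane66/120 [[ 484.5 -312.1]] 52 [[ 484.8 -314.9]]
top red (np.float64(100.6), np.float64(285.4)) 27 [435.2 661.2 112. ] zmax 119.0 onplane66/120 [[434.  681.5]] 52 [[433.8 687.3]]
top red (np.float64(425.0), np.float64(289.7)) 87 [ 449.3 -296.    65.8] zmax 77.0 onplane66/120 [[ 450.  -295.8]] 52 [[ 450.1 -298.4]]
top red (np.float64(417.2), np.float64(301.2)) 24 [ 415.5 -274.9   50.1] zmax 1674.0 onplane66/120 [[ 415.3 -272.9]] 52 [[ 415.  -275.4]]
top red (np.float64(429.1), np.float64(302.1)) 22 [ 413.5 -311.3   50.9] zmax 58.0 onplane66/120 [[ 413.5 -308.6]] 52 [[ 413.2 -311.4]]
top red (np.float64(593.9), np.float64(314.5)) 121 [ 397.  -657.5  374.6] zmax 1674.0 onplane66/120 [[ 386.4 -816.7]] 52 [[ 385.9 -823.9]]
top blue (np.float64(241.0), np.float64(206.3)) 86 [677.1 256.2 120. ] zmax 1674.0 onplane66/120 [[677.5 254.5]] 52 [[687.7 265.1]]
top blue (np.floa
[... 4342 characters left out ...]
433.  -78.4]]
scene yellow (np.float64(267.3), np.float64(256.8)) 101 [ 463.1 -104.1   64.7] zmax 1311.0 onplane66/120 [[ 464.1 -104.3]] 52 [[458.4 -98.4]]
scene yellow (np.float64(254.4), np.float64(255.1)) 27 [ 424.1 -113.    49.2] zmax 1311.0 onplane66/120 [[ 431.6 -119.2]] 52 [[ 425.6 -113.5]]
scene yellow (np.float64(281.6), np.float64(263.4)) 29 [502.9 -93.3  52.1] zmax 57.0 onplane66/120 [[508.3 -99.9]] 52 [[503.1 -93.9]]
scene yellow (np.float64(271.8), np.float64(271.5)) 33 [ 494.8 -128.4   51.8] zmax 56.0 onplane66/120 [[ 500.6 -134.4]] 52 [[ 495.4 -128.8]]
white ((584.9273681640625, 234.40841674804688), (306.01507568359375, 353.4421081542969), 25.682199478149414) 94.45161391403926
```

```bash
cat >> h.py <<'E'
from scipy.spatial.transform import Rotation as Ro
def tool():
    s=sense();return np.array(s["eef_pos"]),Ro.from_euler('xyz',s["tcp_rot"]).as_matrix(),s
def togo(target,yawdeg):
    p,R,s=tool(); t=R.T@(np.array(target)-p)/10
    y=np.degrees(np.arctan2(R[1,0],R[0,0])); dy=(yawdeg-y+180)%360-180
    print('tool shift cm',t.round(2),'roll deg',round(-dy,2),'from',p.round(1),'yaw',round(y,2))
E
python3 - <<'E'
from h import *
p,R,s=tool();W=np.array(camera_info("wrist")["world_to_cam"])
o=-W[:3,:3].T@W[:3,3];print((R.T@(o-p)).round(1),(R.T@W[2,:3]).round(3))
# want camera to look at corner region, tool yaw 92
togo([560,270,404],92)
togo([450,-297,404],87)
E
```

```text
[ -0.9 -78.6  30.4] [-0.     0.306  0.952]
tool shift cm [-1.306e+01  3.771e+01  3.000e-02] roll deg -28.92 from [282.9 557.1 404.1] yaw 63.08
tool shift cm [-68.59  53.57   0.09] roll deg -23.92 from [282.9 557.1 404.1] yaw 63.08
```

```bash
python3 - <<'E'
from h import *
togo([610,255,404],92)
E
# preview only
```

```text
tool shift cm [-1.213e+01  4.285e+01  3.000e-02] roll deg -28.92 from [282.9 557.1 404.1] yaw 63.08
```

```bash
python3 -m creep '100 -1.2 4.3 0 -3; 100 -2.6 9 0 -6; 100 -4 13.5 0 -10; 100 -5.3 18 0 -13; 100 -6.6 23 0 -16; 100 -8 27.5 0 -19; 100 -9.2 32 0 -22; 100 -10.5 37 0 -25; 100 -12.1 42.8 0 -29; 100 -12.1 42.8 0 -29; 100 -12.1 42.8 0 -29; 100 -12.1 42.8 0 -29' 60
python3 - <<'E'
from h import *
print(sense()["eef_pos"],sense()["qvel"])
c=camera_info("wrist");p,d=grab_frame("wrist");cv2.imwrite("pics/w1.png",p);np.savez("pics/w1.npz",p=p,d=d,W=c["world_to_cam"])
E
```

```text
clock: 1.35
eef_pos: [609.0, 255.9, 403.8]
tcp_rot: [-3.14, 0.001, 1.606]
contact_force: [-1.1, 0.6, 0.5]
opening: 1.001
[609.04114627 255.9272529  403.84875506] [ 0.02268608 -0.00851837  0.00728807 -0.00095254 -0.00083532 -0.00401804]
```

View pics/w1.png

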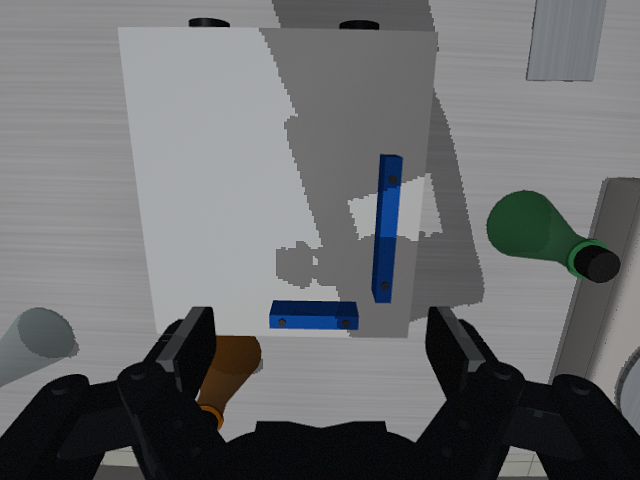

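The wrist view shows the whole white plate, with corners around (120,28), (437,32), (407,337) and (157,335). The long stop runs (390,155)-(383,300) and the end stop (270,315)-(358,315). Next I measure both.

```bash
cat > m1.py <<'E'
from h import *
c=camera_info("wrist");Z=np.load("pics/w1.npz");p,d=Z['p'],Z['d'];c["world_to_cam"]=Z['W']
ys,xs=np.mgrid[0:480,0:640];q=depthpts(c,np.c_[xs.ravel(),ys.ravel()],d.ravel()).reshape(480,640,3)
for ce,a,m in blobs(hsvmask(p,'blue'),200):
    print('blue z pct',np.percentile(q[m][:,2],[5,50,95]).round(1))
    for z0 in (120,):
        k=m&(abs(q[:,:,2]-120)<3)
        yy,xx=np.nonzero(k);g=ray2plane(c,np.c_[xx,yy],120)
        r=cv2.minAreaRect(g.astype(np.float32));print(ce,a,k.sum(),r,'mean',g.mean(0).round(1))
        pc=g-g.mean(0);u,s,v=np.linalg.svd(pc,full_matrices=False);print('axis deg',np.degrees(np.arctan2(v[0,1],v[0,0])).round(2))
k=((abs(q[:,:,2]-95)<3)&(q[:,:,0]>300)).astype(np.uint8)
k=cv2.morphologyEx(k,cv2.MORPH_OPEN,np.ones((5,5)))
yy,xx=np.nonzero(k);print('plate z',np.median(q[k>0][:,2]));g=ray2plane(c,np.c_[xx,yy],95)
print('plate',cv2.minAreaRect(g.astype(np.float32)))
E
python3 m1.py
```

```text
blue z pct [110.4 120.2 121.3]
(np.float64(387.0), np.float64(227.1)) 2520 2283 ((605.8734741210938, 303.28839111328125), (109.64632415771484, 12.097006797790527), 0.9191864728927612) mean [602.5 303.3]
axis deg 0.93
blue z pct [ 99.3 119.5 121.1]
(np.float64(309.4), np.float64(315.4)) 1882 1130 ((678.64794921875, 251.74066162109375), (13.644386291503906, 69.32339477539062), 0.6252958178520203) mean [679.  251.1]
axis deg 90.28
plate z 95.34234028320289
plate ((588.5177612304688, 283.231201171875), (240.78785705566406, 342.66729736328125), 1.058608055114746)
```

```bash
python3 - <<'E'
from h import *
togo([430,-297,380],87)
E
```

```text
tool shift cm [-54.65 -19.88   2.47] roll deg 5.1 from [608.7 256.4 404. ] yaw 92.1
```

```bash
python3 -m creep '100 -4 -1.5 0 0; 100 -8 -3 0 1; 100 -12 -4.5 0 1; 100 -16.5 -6 0 2; 100 -21 -7.5 0 2; 100 -25.5 -9.2 0 3; 100 -30 -11 0.5 3; 100 -34.5 -12.5 1 4; 100 -39 -14.2 1.5 4; 100 -43.5 -16 2 5; 100 -48 -17.5 2.5 5; 100 -51.5 -19 2.5 5; 100 -54.5 -19.9 2.5 5; 100 -54.5 -19.9 2.5 5; 100 -54.5 -19.9 2.5 5; 100 -54.5 -19.9 2.5 5'
python3 - <<'E'
from h import *
c=camera_info("wrist");p,d=grab_frame("wrist");cv2.imwrite("pics/w2.png",p);np.savez("pics/w2.npz",p=p,d=d,W=c["world_to_cam"])
ys,xs=np.mgrid[0:480,0:640];q=depthpts(c,np.c_[xs.ravel(),ys.ravel()],d.ravel()).reshape(480,640,3)
for ce,a,m in blobs(hsvmask(p,'red'),60):
    for z in (52,66):
        k=m&(abs(q[:,:,2]-z)<3)
        if k.sum()<60: continue
        yy,xx=np.nonzero(k);g=ray2plane(c,np.c_[xx,yy],z)
        print(ce,a,z,k.sum(),cv2.minAreaRect(g.astype(np.float32)),g.mean(0).round(1))
k=((abs(q[:,:,2]-30)<3)&(abs(q[:,:,1]+297)<70)&(abs(q[:,:,0]-450)<80)).astype(np.uint8)
k=cv2.morphologyEx(k,cv2.MORPH_OPEN,np.ones((3,3)))
yy,xx=np.nonzero(k);g=ray2plane(c,np.c_[xx,yy],30);print('base',cv2.minAreaRect(g.astype(np.float32)))
E
```

```text
clock: 3.0
eef_pos: [430.1, -293.9, 379.7]
tcp_rot: [-3.14, 0.0, 1.522]
contact_force: [-0.7, 0.3, 0.5]
opening: 1.002
(np.float64(294.2), np.float64(201.8)) 373 52 372 ((413.40411376953125, -315.63360595703125), (17.531126022338867, 17.283172607421875), 41.37312698364258) [ 413.4 -315.7]
(np.float64(337.7), np.float64(201.8)) 372 52 372 ((415.1771545410156, -279.784912109375), (17.218585968017578, 17.588212966918945), 42.76258087158203) [ 415.2 -279.9]
(np.float64(313.7), np.float64(241.8)) 713 66 713 ((449.5932922363281, -299.3948974609375), (21.037189483642578, 37.22307586669922), 87.17286682128906) [ 444.4 -301. ]
(np.float64(318.5), np.float64(255.1)) 62 66 61 ((456.3154602050781, -297.7127380371094), (5.774423599243164, 7.898740291595459), 87.17784118652344) [ 455.9 -297.8]
(np.float64(295.8), np.float64(281.8)) 302 52 300 ((485.3579406738281, -319.4148864746094), (17.784801483154297, 17.199481964111328), 39.36003875732422) [ 485.3 -319.4]
(np.float64(336.2), np.float64(282.6)) 264 52 263 ((488.2608337402344, -283.88226318359375), (17.759254455566406, 15.504173278808594), 87.1600341796875) [ 487.8 -283.7]
base ((449.9975891113281, -299.4662780761719), (63.871280670166016, 99.15943145751953), 87.16683197021484)
```

View pics/w2.png

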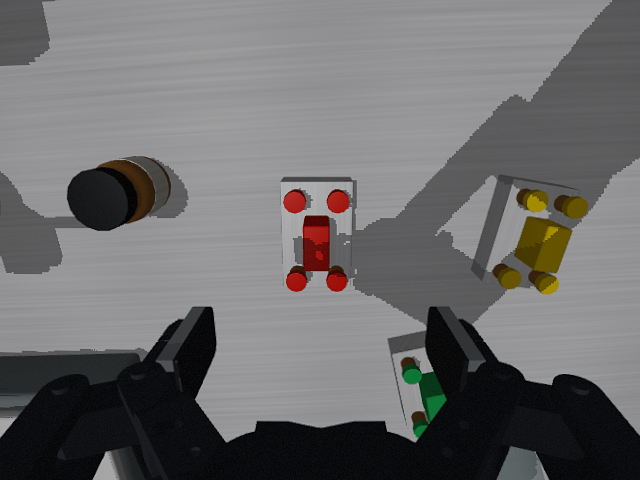

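```bash
python3 - <<'E'
from h import *
togo([450.2,-299.5,209],87.17)
E
```

```text
tool shift cm [-0.45  2.05 17.07] roll deg 0.03 from [ 430.2 -293.9  379.8] yaw 87.2
```

```bash
python3 -m creep '80 -0.2 1 2 0; 70 -0.45 2.05 5 0; 70 -0.45 2.05 8.5 0; 70 -0.45 2.05 12 0; 70 -0.45 2.05 14.5 0; 70 -0.45 2.05 16 0; 70 -0.45 2.05 17 0; 70 -0.45 2.05 17.05 0; 70 -0.45 2.05 17.05 0'
python3 - <<'E'
from h import *
togo([450.2,-299.5,209],87.17)
p,d=grab_frame("wrist");cv2.imwrite("pics/w3.png",p)
E
```

```text
clock: 3.95
eef_pos: [450.6, -299.1, 209.7]
tcp_rot: [-3.14, 0.001, 1.523]
contact_force: [-1.4, 0.4, 0.8]
opening: 0.698
tool shift cm [-0.04 -0.04  0.07] roll deg 0.07 from [ 450.6 -299.1  209.7] yaw 87.24
```

View pics/w3.png

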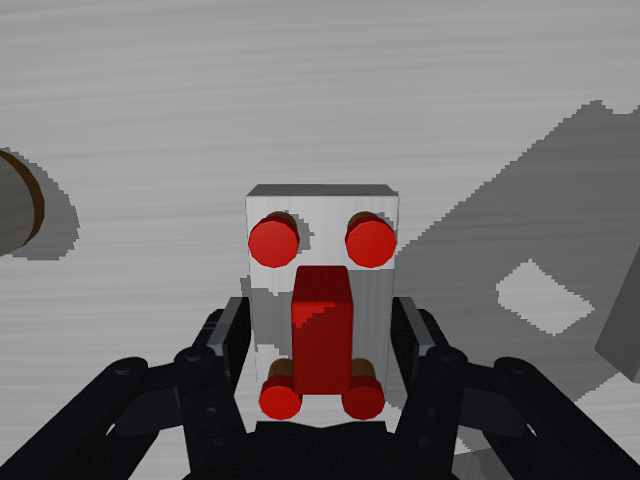

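The pads straddle the red grip (x 293–353 px, between pads at about 245 and 395). Closing now.

```bash
python3 -m creep '0 0 0 0 0; 0 0 0 0 0; 0 0 0 0 0; 0 0 0 0 0; 0 0 0 0 0; 0 0 0 0 0; 0 0 0 0 0; 0 0 0 0 0' 100
```

```text
clock: 4.8
eef_pos: [451.0, -299.5, 211.0]
tcp_rot: [3.141, 0.002, 1.522]
contact_force: [-0.7, 1.8, 6.8]
opening: 0.239
```

```bash
python3 -m creep '0 0 0 -0.3 0; 0 0 0 -1 0; 0 0 0 -2.5 0; 0 0 0 -5 0; 0 0 0 -8 0; 0 0 0 -11 0; 0 0 0 -14 0; 0 0 0 -16 0; 0 0 0 -16 0; 0 0 0 -16 0; 0 0 0 -16 0'
python3 - <<'E'
from h import *
p,d=grab_frame("wrist");cv2.imwrite("pics/w4.png",p)
print(sense()["contact_force"],sense()["wrist_torque"])
for m in blobs(hsvmask(p,'red'),60): print(m[:2])
togo([602.9,245.7,365],90.9)
E
```

```text
clock: 5.9
eef_pos: [450.3, -298.9, 369.5]
tcp_rot: [-3.14, 0.0, 1.522]
contact_force: [0.6, 0.5, -5.0]
opening: 0.243
[-0.39786794  0.56161979 -4.53172239] [ 0.00738315  0.02194122 -0.00136343]
((np.float64(271.8), np.float64(241.1)), 1799)
((np.float64(369.0), np.float64(241.2)), 1816)
((np.float64(319.6), np.float64(349.0)), 5775)
tool shift cm [55.14 12.59  0.4 ] roll deg -3.68 from [ 450.3 -298.9  369.4] yaw 87.22
```

View pics/w4.png

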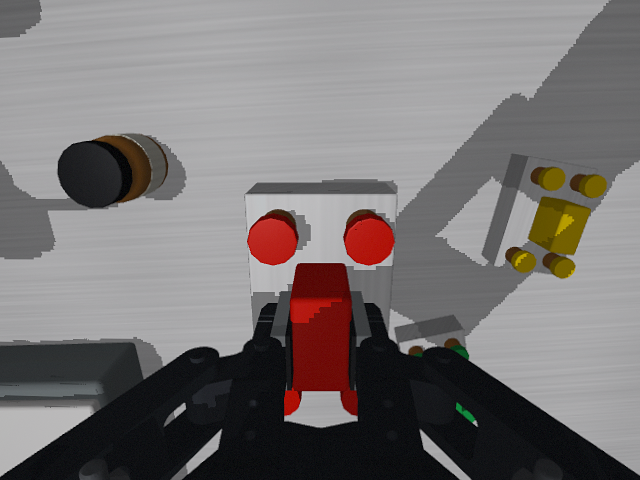

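```bash
python3 -m creep '0 2 0.5 0 0; 0 5 1.2 0 0; 0 9 2.1 0 0; 0 13.5 3.1 0 0; 0 18 4.1 0 -1; 0 22.5 5.1 0 -1; 0 27 6.2 0 -2; 0 31.5 7.2 0 -2; 0 36 8.2 0 -2.5; 0 40.5 9.3 0 -3; 0 45 10.3 0 -3.3; 0 49 11.2 0 -3.7; 0 52 11.9 0 -3.7; 0 54 12.3 0 -3.7; 0 55.1 12.6 0 -3.7; 0 55.1 12.6 0 -3.7; 0 55.1 12.6 0 -3.7'
python3 - <<'E'
from h import *
togo([602.9,245.7,316],90.9)
p,d=grab_frame("wrist");cv2.imwrite("pics/w5.png",p)
E
```

```text
clock: 7.65
eef_pos: [602.7, 244.2, 368.6]
tcp_rot: [-3.139, 0.001, 1.586]
contact_force: [-0.1, -0.2, -4.1]
opening: 0.239
tool shift cm [0.15 0.03 5.26] roll deg -0.0 from [602.7 244.2 368.6] yaw 90.9
```

View pics/w5.png

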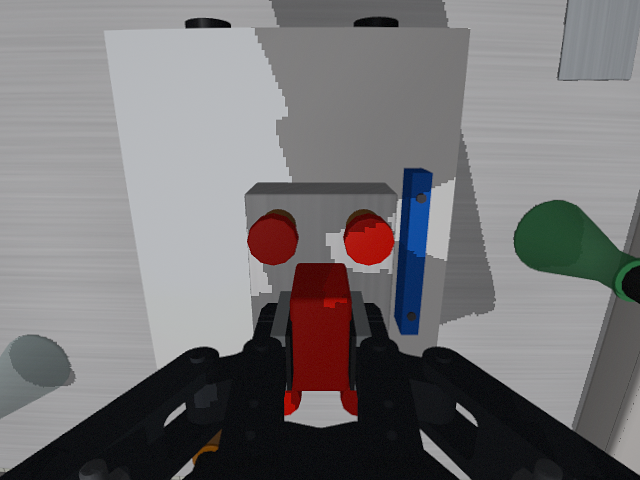

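```bash
python3 -m creep '0 0 0 2 0; 0 0 0 4 0; 0 0 0 5 0; 0 0 0 5.6 0; 0 0 0 5.8 0; 0 0 0 5.9 0; 0 0 0 5.9 0; 0 0 0 5.9 0'
```

```text
clock: 8.5
eef_pos: [602.8, 244.0, 310.5]
tcp_rot: [-3.14, 0.001, 1.586]
contact_force: [0.3, 0.8, -3.8]
opening: 0.237
```

```bash
python3 -m creep '0 0 0 0.2 0; 0 0 0 0.3 0; 0 0 0 0.3 0; 0 0 0 0.3 0'; python3 -m creep '0 0 0 0.1 0; 0 0 0 0.15 0; 0 0 0 0.15 0; 0 0 0 0.15 0'
```

```text
clock: 8.9
eef_pos: [602.8, 244.0, 307.4]
tcp_rot: [-3.14, 0.001, 1.586]
contact_force: [0.3, 0.1, -3.0]
opening: 0.239
clock: 9.3
eef_pos: [602.8, 244.1, 306.1]
tcp_rot: [-3.14, 0.0, 1.586]
contact_force: [-3.1, 0.2, -0.1]
opening: 0.245
```

```bash
python3 -m creep '0 0.2 0.2 0 0; 0 0.5 0.5 0 0; 0 0.8 0.8 0 0; 0 1.1 1.1 0 0; 0 1.4 1.4 0 0; 0 1.6 1.6 0 0; 0 1.7 1.7 0 0; 0 1.7 1.7 0 0; 0 1.7 1.7 0 0'
python3 - <<'E'
from h import *
togo([623,265.7,306],90.9);print(sense()["contact_force"],sense()["wrist_torque"])
p,d=grab_frame("wrist");cv2.imwrite("pics/w6.png",p)
E
```

```text
clock: 10.2
eef_pos: [619.6, 261.5, 306.1]
tcp_rot: [-3.141, 0.0, 1.586]
contact_force: [-0.4, 0.4, -2.2]
opening: 0.236
tool shift cm [0.42 0.35 0.01] roll deg -0.02 from [619.6 261.5 306.1] yaw 90.88
[-0.43804243  0.37729767 -2.18562553] [ 0.03342896 -0.11242421  0.00393729]
```

View pics/w6.png

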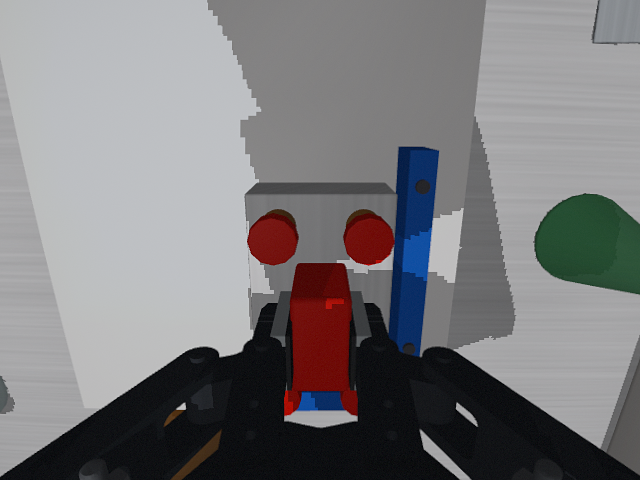

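The block is a few mm short of both stops. The long stop's inner edge is at about x≈395 px, against a block edge of about 393. I'll creep along y first.

```bash
python3 -m creep '0 0.1 0 0 0; 0 0.2 0 0 0; 0 0.3 0 0 0; 0 0.4 0 0 0; 0 0.4 0 0 0; 0 0.4 0 0 0'; python3 -m creep '0 0.1 0 0 0; 0 0.2 0 0 0; 0 0.3 0 0 0; 0 0.3 0 0 0;  0 0.3 0 0 0'
```

```text
clock: 10.85
eef_pos: [619.5, 265.6, 306.1]
tcp_rot: [-3.141, -0.0, 1.586]
contact_force: [-0.2, 0.2, -2.4]
opening: 0.244
clock: 11.35
eef_pos: [619.6, 267.3, 306.1]
tcp_rot: [-3.14, 0.003, 1.587]
contact_force: [1.0, -8.9, 0.8]
opening: 0.237
```

```bash
python3 -m creep '0 0.1 0.1 0 0; 0 0.1 0.2 0 0; 0 0.1 0.3 0 0; 0 0.1 0.4 0 0; 0 0.1 0.5 0 0; 0 0.1 0.5 0 0; 0 0.1 0.5 0 0'; python3 -c "
from h import *
print(sense()['contact_force'],sense()['wrist_torque'])"
```

```text
clock: 12.05
eef_pos: [623.5, 267.7, 306.2]
tcp_rot: [-3.136, 0.005, 1.587]
contact_force: [-7.7, -6.3, 6.7]
opening: 0.241
[-7.70773163 -6.30454382  6.68903057] [-1.00805189  1.14792675  0.10117487]
```

```bash
python3 -m creep '0 0.1 0.15 -0.05 0; 0 0.15 0.2 -0.05 0; 0 0.2 0.3 -0.05 0; 0 0.25 0.3 -0.05 0; 0 0.25 0.3 -0.05 0; 0 0.25 0.3 -0.05 0'; python3 -c "
from h import *
print(sense()['contact_force'],sense()['wrist_torque'])
p,d=grab_frame('wrist');cv2.imwrite('pics/w7.png',p)
c=camera_info('wrist')
np.savez('pics/w7.npz',p=p,d=d,W=c['world_to_cam'])
p,d=grab_frame('top');cv2.imwrite('pics/t7.png',cv2.resize(p[180:300,180:320],None,fx=5,fy=5))"
```

```text
clock: 12.65
eef_pos: [624.8, 268.6, 306.6]
tcp_rot: [-3.131, 0.009, 1.587]
contact_force: [-10.5, -11.4, 7.9]
opening: 0.239
[-10.54895788 -11.40459304   7.88860895] [-1.8239389   1.43998871  0.22013679]
```

View pics/w7.png

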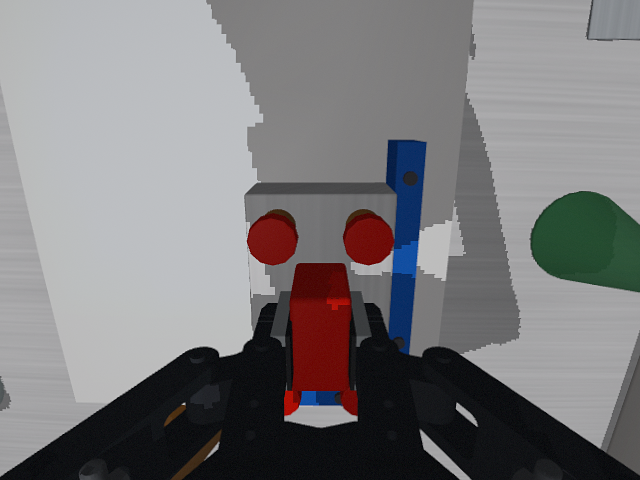

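View pics/t7.png

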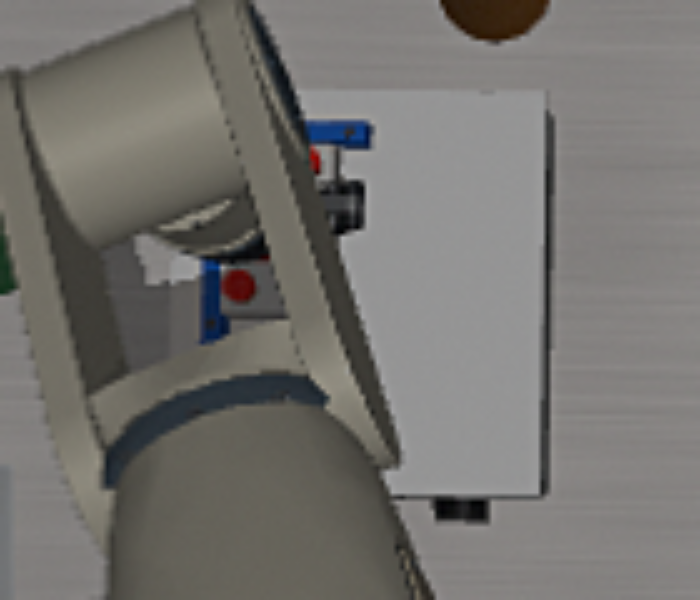

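Forces and pose agree that both stops are bearing, at about 10 N each. However, each short call re-bases on the measured pose, and the tool tilt has grown to about 0.6°. I'll back off a few mm, seat the block flat, and push again in one go.

```bash
python3 -m creep '0 -0.3 -0.3 0 0; 0 -0.7 -0.7 0 0; 0 -0.8 -0.8 0 0; 0 -0.8 -0.8 0.1 0; 0 -0.8 -0.8 0.2 0; 0 -0.8 -0.8 0.3 0;  0 -0.8 -0.8 0.3 0'; python3 -c "
from h import *
print(sense()['contact_force'],sense()['wrist_torque'],sense()['tcp_rot'])"
```

```text
clock: 13.45
eef_pos: [616.5, 260.3, 306.3]
tcp_rot: [-3.13, 0.009, 1.587]
contact_force: [-11.5, -6.3, 20.5]
opening: 0.24
[-11.50600158  -6.2539309   20.49497508] [-0.61031563  1.46256952  0.01947325] [-3.13004711  0.00917054  1.58725281]
```

```bash
python3 -m creep '0 -0.2 -0.2 0.1 0; 0 -0.4 -0.4 0.15 0; 0 -0.6 -0.6 0.15 0; 0 -0.8 -0.8 0.15 0'; python3 -c "
from h import *
print(sense()['contact_force'],sense()['wrist_torque'],sense()['tcp_rot'])"
```

```text
clock: 13.85
eef_pos: [609.8, 252.9, 306.0]
tcp_rot: [-3.135, 0.007, 1.587]
contact_force: [3.4, 4.4, 3.6]
opening: 0.241
[3.40372324 4.39645138 3.56838058] [ 0.99009064 -1.06492185  0.02285805] [-3.13468613  0.00678184  1.58724453]
```

Works: the tilt is falling. Repeating.

```bash
python3 -m creep '0 -0.2 -0.2 0.15 0; 0 -0.4 -0.4 0.2 0; 0 -0.6 -0.6 0.2 0; 0 -0.8 -0.8 0.2 0';python3 -m creep '0 -0.2 -0.2 0.1 0; 0 -0.4 -0.4 0.1 0; 0 -0.6 -0.6 0.1 0; 0 -0.8 -0.8 0.1 0'; python3 -c "
from h import *
print(sense()['contact_force'],sense()['wrist_torque'],sense()['tcp_rot'])"
```

```text
clock: 14.25
eef_pos: [603.5, 245.7, 306.0]
tcp_rot: [-3.141, 0.004, 1.587]
contact_force: [3.5, 2.7, 2.2]
opening: 0.238
clock: 14.65
eef_pos: [596.6, 238.1, 306.0]
tcp_rot: [3.139, 0.002, 1.587]
contact_force: [4.9, 4.5, 4.4]
opening: 0.238
[4.92668129 4.53889671 4.37083541] [ 0.63081393 -0.56583105 -0.06343858] [3.13880945e+00 2.01364884e-03 1.58696697e+00]
```

```bash
python3 -m creep '0 -0.2 0 0.1 0; 0 -0.4 0 0.15 0; 0 -0.6 0 0.15 0; 0 -0.8 0 0.15 0';python3 -m creep '0 0 0 -0.1 0; 0 0 0 -0.3 0; 0 0 0 -0.4 0; 0 0 0 -0.4 0;0 0 0 -0.4 0'; python3 -c "
from h import *
print(sense()['contact_force'],sense()['wrist_torque'],sense()['tcp_rot'])
p,d=grab_frame('wrist');cv2.imwrite('pics/w8.png',p)
for m in blobs(hsvmask(p,'red'),60): print(m[:2])
togo([616.5,261.5,306],90.9)"
```

```text
clock: 15.05
eef_pos: [597.2, 231.4, 306.1]
tcp_rot: [3.136, -0.001, 1.586]
contact_force: [0.2, 12.9, 15.8]
opening: 0.241
clock: 15.55
eef_pos: [597.0, 231.2, 309.5]
tcp_rot: [3.137, -0.001, 1.586]
contact_force: [0.8, -0.6, -3.9]
opening: 0.239
[ 0.77245309 -0.64895102 -3.8909205 ] [-0.00587331  0.00754058 -0.04496638] [ 3.13735855e+00 -8.80169936e-04  1.58639608e+00]
((np.float64(271.8), np.float64(241.3)), 1750)
((np.float64(369.0), np.float64(241.4)), 1759)
((np.float64(319.9), np.float64(350.4)), 5672)
tool shift cm [3.   1.99 0.37] roll deg -0.01 from [597.  231.2 309.6] yaw 90.89
```

View pics/w8.png

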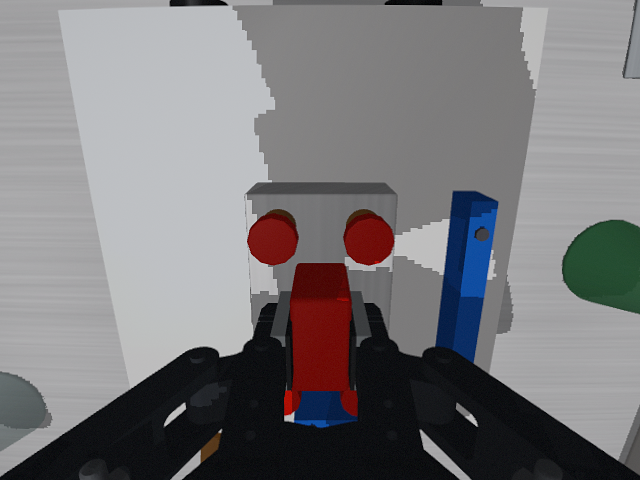

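```bash
python3 -m creep '0 0.4 0.3 0 0; 0 1.0 0.7 0 0; 0 1.8 1.2 0 0; 0 2.5 1.6 0.1 0; 0 3.0 1.9 0.2 0; 0 3.2 2.0 0.3 0; 0 3.3 2.1 0.32 0; 0 3.4 2.1 0.32 0; 0 3.5 2.1 0.32 0; 0 3.6 2.1 0.32 0; 0 3.7 2.2 0.32 0; 0 3.7 2.3 0.32 0; 0 3.75 2.4 0.32 0; 0 3.75 2.5 0.32 0; 0 3.75 2.6 0.32 0; 0 3.75 2.7 0.32 0; 0 3.75 2.8 0.32 0; 0 3.8 2.9 0.32 0; 0 3.8 2.9 0.32 0; 0 3.8 2.9 0.32 0'; python3 -c "
from h import *
print(sense()['contact_force'],sense()['wrist_torque'],sense()['tcp_rot'])"
```

```text
clock: 17.6
eef_pos: [623.7, 267.6, 306.2]
tcp_rot: [-3.14, 0.004, 1.587]
contact_force: [-9.1, -11.7, 3.5]
opening: 0.241
[ -9.14417148 -11.73053046   3.45536582] [-2.04432408  1.53398427  0.16407179] [-3.13982544  0.0039139   1.58664987]
```

```bash
python3 -m creep '0 0.15 0.2 0 0; 0 0.22 0.26 -0.02 0; 0 0.26 0.32 -0.03 0; 0 0.26 0.35 -0.03 0; 0 0.26 0.35 -0.03 0; 0 0.26 0.35 -0.03 0; 0 0.26 0.35 -0.03 0; 0 0.26 0.35 -0.03 0; 0 0.26 0.35 -0.03 0; 0 0.26 0.35 -0.03 0'; python3 - <<'E'
from h import *
s=sense()
print(s['contact_force'],s['wrist_torque'],s['tcp_rot'],s['eef_pos'])
for n in('scene','wrist'):
    c=camera_info(n);p,d=grab_frame(n);np.savez(f'pics/{n}9.npz',p=p,d=d,W=c['world_to_cam'])
    cv2.imwrite(f'pics/{n}9.png',p if n=='wrist' else cv2.resize(p[100:260,290:480],None,fx=3.5,fy=3.5))
    if n=='scene': cv2.imwrite('pics/scenefull9.png',p)
print(sense()['contact_force'])
E
```

```text
clock: 18.6
eef_pos: [625.6, 268.4, 306.5]
tcp_rot: [-3.134, 0.008, 1.587]
contact_force: [-10.0, -11.4, 6.1]
opening: 0.242
[ -9.99511904 -11.44535475   6.14297008] [-1.80444599  1.60644074  0.13122892] [-3.13426535  0.00819794  1.58678786] [625.60077726 268.42362086 306.45903927]
[-10.00348638 -11.27906914   6.60654519]
```

View pics/scene9.png

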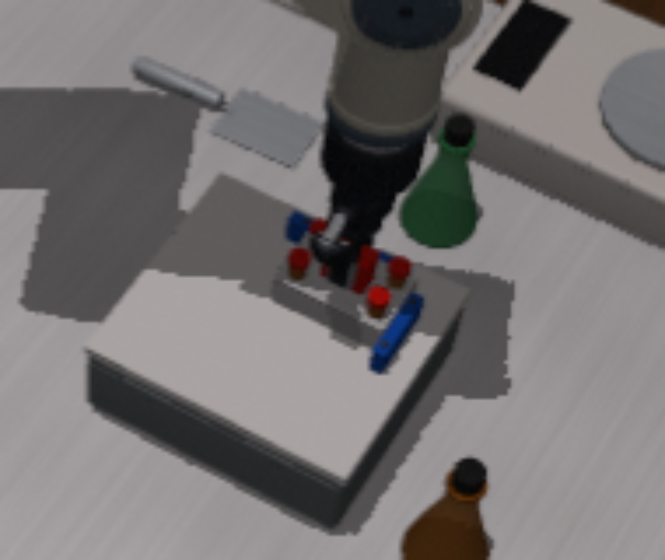

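View pics/wrist9.png

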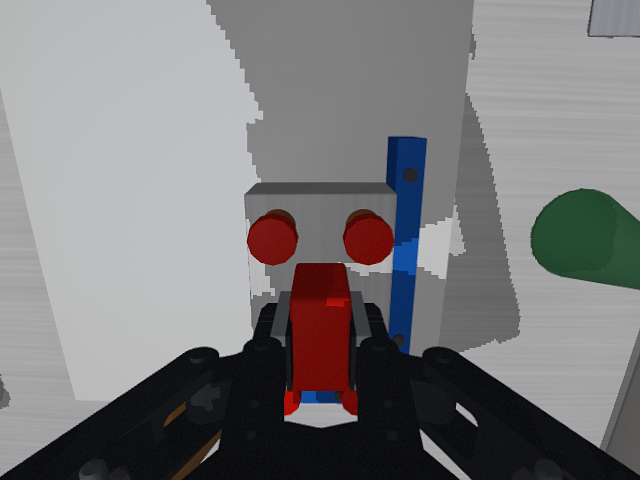

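View pics/scenefull9.png

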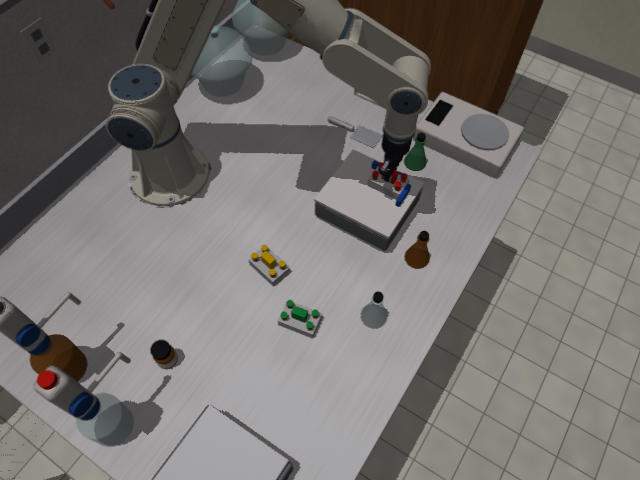

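```bash
cat > m2.py <<'E'
from h import *
import sys
for f in sys.argv[1:]:
    c=camera_info("wrist");Z=np.load(f"pics/{f}.npz");p,d=Z['p'],Z['d'];c["world_to_cam"]=Z['W']
    ys,xs=np.mgrid[0:480,0:640];q=depthpts(c,np.c_[xs.ravel(),ys.ravel()],d.ravel()).reshape(480,640,3)
    a=np.radians(.9);H=np.array([[np.cos(a),np.sin(a)],[-np.sin(a),np.cos(a)]])
    mb=(hsvmask(p,'blue')>0)&(abs(q[:,:,2]-120)<2.5)&(xs>380)
    n=(abs(q[:,:,2]-125)<2.5)&(xs>240)&(xs<398)&(ys>175)&(ys<232)&~mb
    for nm,m,z in(('stop',mb,120),('block',n,125)):
        yy,xx=np.nonzero(m)
        g=ray2plane(c,np.c_[xx,yy],z)@H.T
        print(f,nm,'zmed',np.median(q[m][:,2]).round(2),'n',m.sum(),'rows',yy.min(),'cols',xx[yy<215].min(),xx[yy<215].max(),'x min',np.percentile(g[:,0],[0,.5,2]).round(2),'y min/max',np.percentile(g[:,1],[0,1,99,100]).round(2))
    # fit plane tilt of block top
    P=q[n];A=np.c_[P[:,:2]-P[:,:2].mean(0),np.ones(len(P))];print('block top slope',np.linalg.lstsq(A,P[:,2],rcond=None)[0].round(4))
E
python3 m2.py w7 wrist9
```

```text
w7 stop zmed 120.32 n 4751 rows 141 cols 394 425 x min [555.7  556.09 556.93] y min/max [287.58 288.16 299.86 300.02]
w7 block zmed 126.3 n 4331 rows 191 cols 244 397 x min [575.81 576.21 576.3 ] y min/max [224.02 224.55 287.83 288.58]
block top slope [ 2.980000e-02 -5.500000e-03  1.262055e+02]
wrist9 stop zmed 120.32 n 4826 rows 137 cols 394 426 x min [555.56 556.33 557.17] y min/max [287.57 288.15 299.85 300.01]
wrist9 block zmed 126.1 n 4411 rows 191 cols 244 397 x min [577.19 577.62 577.68] y min/max [224.07 224.58 287.78 288.26]
block top slope [ 2.250000e-02 -5.000000e-03  1.260332e+02]
```

```bash
python3 - <<'E'
from h import *
for f in('w1','w7','wrist9'):
    c=camera_info("wrist");Z=np.load(f"pics/{f}.npz");p,d=Z['p'],Z['d'];c["world_to_cam"]=Z['W']
    ys,xs=np.mgrid[0:480,0:640];q=depthpts(c,np.c_[xs.ravel(),ys.ravel()],d.ravel()).reshape(480,640,3)
    for nm,m in(('plate',(abs(q[:,:,2]-95)<4)),('plateflat',(abs(q[:,:,2]-95)<4)&(ys>185)&(ys<300)),('stop',(abs(q[:,:,2]-120)<3)&(hsvmask(p,'blue')>0)),('blk',(abs(q[:,:,2]-126)<3)&(xs>255)&(xs<385)&(ys>193)&(ys<215)),('grip',(hsvmask(p,'red')>0)&(abs(q[:,:,2]-161)<4))):
        P=q[m]
        if len(P)<100: continue
        A=np.c_[P[:,:2]-P[:,:2].mean(0),np.ones(len(P))];print(f,nm,len(P),np.linalg.lstsq(A,P[:,2],rcond=None)[0].round(4))
E
```

```text
w1 plate 82050 [-1.1000e-03  2.0000e-04  9.5346e+01]
w1 plateflat 28936 [-7.00000e-04  0.00000e+00  9.52691e+01]
w1 stop 3413 [-6.000000e-04  1.600000e-03  1.201813e+02]
w7 plate 125883 [-1.20000e-03  2.00000e-04  9.53705e+01]
w7 plateflat 27469 [-1.20000e-03  2.00000e-04  9.53084e+01]
w7 stop 5254 [6.000000e-04 3.500000e-03 1.202934e+02]
w7 blk 2550 [ 8.600000e-03 -7.300000e-03  1.264265e+02]
w7 grip 5034 [-1.080000e-02 -8.900000e-03  1.618609e+02]
wrist9 plate 125805 [-1.10000e-03  2.00000e-04  9.53682e+01]
wrist9 plateflat 27514 [-8.00000e-04  2.00000e-04  9.53117e+01]
wrist9 stop 5261 [1.100000e-03 3.600000e-03 1.202855e+02]
wrist9 blk 2556 [ 2.300000e-03 -5.600000e-03  1.262371e+02]
wrist9 grip 5048 [-8.500000e-03 -9.400000e-03  1.617436e+02]
```

The y side is home: faces agree within 0.3 mm. In x, the block end reads 21.6 mm past the stop's end (22 nominal), so it is nearly or just home, and tilt is about 0.45°. I have time to redo the seating with a small counter-tilt and a firmer single push.

```bash
python3 -m creep '0 -0.3 -0.3 0 0; 0 -0.7 -0.7 0.1 0; 0 -0.9 -0.9 0.2 0; 0 -1.1 -1.1 0.2 0; 0 -1.3 -1.3 0.2 0'; for i in 1; do python3 -m creep '0 -0.2 -0.2 0.15 0; 0 -0.4 -0.4 0.2 0; 0 -0.6 -0.6 0.2 0; 0 -0.8 -0.8 0.2 0'; done; python3 -m creep '0 -0.2 -0.2 0.15 0; 0 -0.4 -0.4 0.2 0; 0 -0.6 -0.6 0.2 0; 0 -0.8 -0.8 0.2 0'; python3 -m creep '0 -0.2 -0.1 0.15 0; 0 -0.4 -0.2 0.2 0; 0 -0.6 -0.3 0.2 0; 0 -0.8 -0.4 0.2 0'
```

```text
clock: 19.2
eef_pos: [613.6, 255.8, 306.0]
tcp_rot: [-3.138, 0.006, 1.587]
contact_force: [3.2, 4.0, 4.7]
opening: 0.238
clock: 19.6
eef_pos: [607.0, 248.4, 306.0]
tcp_rot: [3.14, 0.003, 1.586]
contact_force: [8.8, 7.2, 13.5]
opening: 0.239
clock: 20.0
eef_pos: [600.7, 241.1, 306.2]
tcp_rot: [3.134, 0.001, 1.586]
contact_force: [7.1, 4.2, 8.6]
opening: 0.241
clock: 20.4
eef_pos: [598.1, 234.3, 306.4]
tcp_rot: [3.129, -0.003, 1.586]
contact_force: [4.6, 7.1, 9.5]
opening: 0.236
```

```bash
python3 -m creep '0 -0.2 0.1 0.15 0; 0 -0.4 0.2 0.2 0; 0 -0.6 0.3 0.2 0; 0 -0.8 0.4 0.2 0';python3 -m creep '0 0 0 -0.1 0; 0 0 0 -0.25 0; 0 0 0 -0.25 0; 0 0 0 -0.25 0'; python3 -c "
from h import *
print(sense()['contact_force'],sense()['wrist_torque'],sense()['tcp_rot'])
togo([623,266.5,306.2],90.9)
togo([627,270.5,306.2],90.9)"
```

```text
clock: 20.8
eef_pos: [601.9, 227.7, 306.2]
tcp_rot: [3.129, -0.006, 1.585]
contact_force: [-3.9, 9.6, 13.6]
opening: 0.24
clock: 21.2
eef_pos: [601.5, 227.3, 307.9]
tcp_rot: [3.13, -0.005, 1.585]
contact_force: [-0.4, -0.1, -4.5]
opening: 0.24
[-0.37896274 -0.11083967 -4.53723169] [ 0.02189371  0.01458234 -0.02730714] [ 3.13015675 -0.00498259  1.58519941]
tool shift cm [3.89 2.2  0.22] roll deg -0.07 from [601.5 227.3 307.9] yaw 90.83
tool shift cm [4.28 2.61 0.23] roll deg -0.07 from [601.5 227.3 307.9] yaw 90.83
```

```bash
python3 -m creep '0 0.5 0.3 0 -0.1; 0 1.2 0.7 0 -0.1; 0 2.0 1.1 0 -0.1; 0 2.8 1.4 0 -0.1; 0 3.4 1.5 0.05 -0.1; 0 3.6 1.6 0.1 -0.1; 0 3.7 1.6 0.12 -0.1; 0 3.8 1.6 0.12 -0.1; 0 3.9 1.7 0.14 -0.1; 0 4.0 1.8 0.14 -0.1; 0 4.0 1.9 0.14 -0.1; 0 4.0 2.0 0.14 -0.1; 0 4.0 2.1 0.14 -0.1; 0 4.05 2.2 0.14 -0.1; 0 4.1 2.3 0.14 -0.1; 0 4.15 2.4 0.14 -0.1; 0 4.2 2.45 0.14 -0.1; 0 4.2 2.45 0.14 -0.1; 0 4.2 2.45 0.14 -0.1; 0 4.2 2.45 0.14 -0.1'; python3 - <<'E'
from h import *
s=sense()
print(s['contact_force'],s['wrist_torque'],s['tcp_rot'],s['eef_pos'])
n='wrist';c=camera_info(n);p,d=grab_frame(n);np.savez(f'pics/wr10.npz',p=p,d=d,W=c['world_to_cam']);cv2.imwrite('pics/wr10.png',p)
E
python3 m2.py wr10
```

```text
clock: 23.2
eef_pos: [623.6, 267.2, 306.1]
tcp_rot: [3.137, 0.001, 1.587]
contact_force: [-9.2, -13.5, 2.1]
opening: 0.238
[ -9.17954973 -13.51844582   2.05940583] [-2.45366303  1.69866568  0.08084096] [3.13748480e+00 9.48855038e-04 1.58704836e+00] [623.57414309 267.18632996 306.0912549 ]
wr10 stop zmed 120.33 n 4871 rows 137 cols 394 426 x min [555.64 556.03 557.19] y min/max [287.57 288.11 299.87 300.04]
wr10 block zmed 125.36 n 4473 rows 191 cols 244 396 x min [577.14 577.54 577.56] y min/max [224.27 224.79 287.61 288.11]
block top slope [ 2.36000e-02 -1.00000e-04  1.25327e+02]
```

View pics/wr10.png

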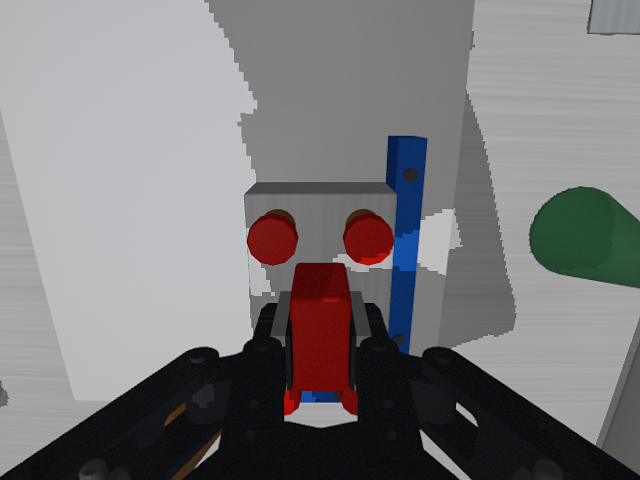

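Block top now at 125.4 (flat), its end unchanged from the earlier push, so it is against a hard stop. One last, slightly firmer push in x while holding y.

```bash
python3 -m creep '0 0.22 0.2 0 0; 0 0.23 0.25 0 0; 0 0.24 0.3 0 0; 0 0.24 0.34 0 0; 0 0.24 0.34 0 0; 0 0.24 0.34 0 0; 0 0.24 0.34 0 0; 0 0.24 0.34 0 0'; python3 - <<'E'
from h import *
s=sense()
print(s['contact_force'],s['wrist_torque'],s['tcp_rot'],s['eef_pos'])
n='wrist';c=camera_info(n);p,d=grab_frame(n);np.savez(f'pics/wr11.npz',p=p,d=d,W=c['world_to_cam']);cv2.imwrite('pics/wr11.png',p)
E
python3 m2.py wr11
```

```text
clock: 24.05
eef_pos: [624.8, 267.8, 306.1]
tcp_rot: [-3.138, 0.005, 1.587]
contact_force: [-15.4, -10.9, 7.7]
opening: 0.239
[-15.36548895 -10.90500461   7.68539205] [-1.50663535  2.07206969  0.10080736] [-3.13837015  0.00513154  1.58689156] [624.80595836 267.81441647 306.05272179]
wr11 stop zmed 120.32 n 4872 rows 138 cols 394 426 x min [555.89 556.28 557.45] y min/max [287.6  288.12 299.86 300.03]
wr11 block zmed 125.37 n 4447 rows 192 cols 244 397 x min [577.44 577.47 577.51] y min/max [224.26 224.76 287.63 288.13]
block top slope [ 2.450000e-02 -5.000000e-04  1.253324e+02]
```

```bash
python3 - <<'E'
from h import *
p,d=grab_frame('scene');p0=np.load('pics/scene0.npz')['p'];c=camera_info('scene')
for col in('green','yellow'):
    a=[b[0] for b in blobs(hsvmask(p0,col),20)];b2=[b[0] for b in blobs(hsvmask(p,col),20)]
    print(col,np.array(a).tolist(),np.array(b2).tolist())
cv2.imwrite('pics/scene11.png',p)
s=sense();print(s['clock'],s['contact_force'],s['opening'])
sign_off()
E
```

```text
green [[289.4, 302.9], [299.3, 311.5], [314.7, 312.5], [283.7, 314.6], [309.3, 324.5]] [[289.4, 302.9], [299.3, 311.5], [314.7, 312.5], [283.7, 314.6], [309.3, 324.5]]
yellow [[264.1, 247.2], [267.3, 256.8], [254.4, 255.1], [281.6, 263.4], [271.8, 271.5]] [[266.7, 254.9], [254.4, 255.2], [281.6, 263.4], [271.8, 271.5]]
24.15 [-14.54251247 -10.56860459   8.35986189] 0.24110962936323502
the job is handed in; nothing more can be done
```

View pics/scene11.png

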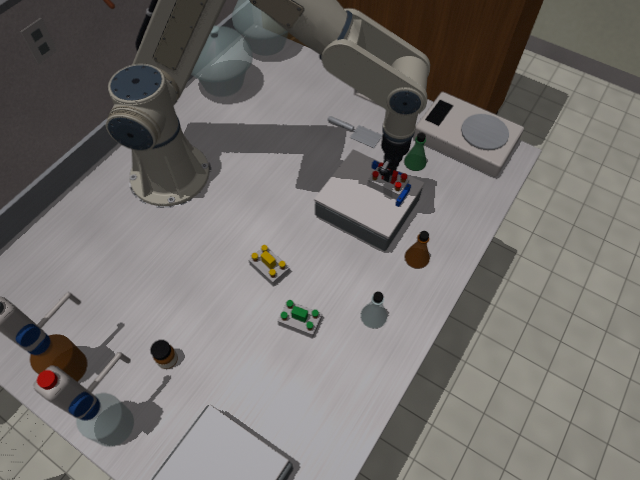

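The red block is standing on the hotplate, pushed into the corner against both blue stops. It is still gripped at 100 N, and I handed the job in at 24.2 s.

- **Push:** the last reading was about 14.5 N towards the end stop and 10.6 N towards the side stop. Up to about 8 N of that could be friction on the plate, because I was bearing down with about 8 N. When I pushed harder at the end, the block did not move further.
- **Position:** the long side meets the side stop to within about 0.3 mm. The block's end lies 21.2–21.6 mm past the side stop's end, against 22 mm nominal. That is within what the camera can measure, but I could not see the contact with the end stop directly.
- **Flatness:** the block's top reads about 125.4 mm, as expected on the plate, with the tool tilted 0.2–0.3°.
- **First pushes:** the first push stuck about 1.5 mm short of the end stop, and the first two tilted the tool by about 0.5°. I backed off both times, straightened the tool by dragging the block lightly on the plate, and pushed again.
- **Bystanders:** the green block did not move. Three of the four yellow caps are unchanged; the fourth cap and grip merged or went missing in the colour mask, but that block looks unmoved. I checked the flasks, jar and spatula only by eye, and they appear unmoved.

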